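# Rock the printing block into the registration jig

### The arm

A 6-joint arm with a two-finger parallel gripper is mounted at the origin on the work surface; the furniture and walls round the work are solid. World frame = base frame: x ahead of the robot, y to its left, z up, the work surface at z = 0. Lengths are in mm, angles in rad, forces in N, time in s.
With the tool pointing down it reaches from about 350 to 775 mm from the base axis. Payload 7.3 kg.
Tool frame: the origin (TCP) lies at the centre of the arm's flange, where the gripper is bolted on; the fingertips stand 178 mm ahead of it and the grasp point (between the pads) lies 159 mm ahead of it; z points along the fingers, y is the direction in which the jaws open and shut (so a half turn about z gives the same grasp; the last joint's range is limited). The gripper opens to 92 mm and grips with 3 to 60 N. Pads are 19 mm wide; open, the fingers measure 130 mm over their backs; the gripper's body (75 mm by 190 mm) begins 47 mm behind the grasp point.
Start: joints at [0.962, 0.342, 1.524, -0, 1.275, -0.146], TCP at [234.369, 469.786, 404.741] pointing down, gripper open.
Joint ranges: [-2.53, 2.53], [-0.77, 2.02], [0.04, 2.7], [-1, 4.14], [0.28, 2.66], [-3.11, 3.11]. Speed limits (rad/s): [2.57, 2.57, 3.14, 3.14, 3.14, 3.14].

### API

Orientations are given as [roll, pitch, yaw] about the fixed x, y, z axes, in that order (R = Rz(yaw) Ry(pitch) Rx(roll)).
In Python, from plant import get_obs, capture, close_job gives the robot as it stands. The module is installed in compiled form; this text tells all that it offers.
- The arm moves only by the shell command python3 -m pendant 'ROWS'. ROWS is JSON, a list of rows, each a list of 3 entries, a list of its own where there are three numbers: the shift along the tool's x, y, z in m, then the turn, a rotation vector about the tool's x, y, z in rad, then the finger opening in m, from 0 to 0.0918. In form: [[[tx, ty, tz], [wx, wy, wz], fingers], ...]. A call has 1 to 10 rows; each row is the pose to reach, as a shift and turn from the pose commanded when the call began, along the tool's axes at that moment; what a row does not reach only later rows make up. A row lasts 1/12 s, in which the tool goes at most 41.7 mm and 7.16 degrees, less where a joint would pass 70% of its speed; a pose out of reach is approached as far as the arm can. A call with a gripper value outside its range is refused whole. The fingers move at their own pace and stop on an object; the grip force is fixed at half the most. Time passes only in rows, so rows that repeat a pose let the fingers close. It gives the time, the measured TCP pose, the force and the opening at its end, in the units of the state.
- get_obs(): the state, without advancing time (a new reading comes with each control period).
- capture(name): name is "scene" or "top" or "wrist"; returns a dict with "color" (400x640x3 uint8, red, green, blue), "mtx" (3x3 intrinsics, pixels), "dist" ([k1, k2, p1, p2, k3] as OpenCV has them; the pictures are not rectified), "rvec" (rotation vector, rad) and "tvec" (3), from world to camera coordinates, as OpenCV has them. Camera axes: x right, y down, z forward; pixel columns grow to the right and rows downward; lengths in mm; the calibration is good to about 2 mm. A picture is of the moment at which its call begins. There is no depth.
- close_job(): hands the job in, once; it reports no verdict.
The state is a dict: "time": time; "joint_positions": joint angles; "dq": joint speeds; "tau": joint torques, N m; "tool_pos": TCP position; "tcp_rot": TCP orientation; "contact_force": force on the tool from outside, world axes, zero at the start; "moment": the same for the moment, N m; "grip_width": finger opening in mm.
Only numpy, scipy, OpenCV 4.12 (cv2) and the standard library are available. Lean on these libraries where they do the work, as an engineer would, in place of code of your own. Each camera call takes 0.05 s, during which the arm holds its last target. There are 200 camera calls.

### The job

Get the wooden printing block ready for the next print: pick it up, tip it clearly, set one end (either one) down into the pocket of the wooden registration jig first, then let the other end down until the block lies flat and fully home in the pocket. Leave the paint tube and the red ink bottle where they are.

Things in the scene. Friction and masses are not known exactly. Their poses are not given: they have to be found in the camera images.
- block_center (a point): Centre (half-way up) of the loose brown wooden printing block, 57 mm (its x) by 112 mm (its y) by 34 mm high, about 0.09 kg, lying flat on the table with its z up. Grasp it across the 57 mm width at the middle of its length.
- pocket (a point): Centre of the pocket floor of the fixed wooden registration jig; x along the pocket's short side, y its long side, z up. Pocket 62 x 117 mm, 14 mm deep (block's length along y, 2.5 mm spare each side); floor 6 mm, rail tops 20 mm above the table. Mouth's top 6 mm bevelled at 45 degrees. Both long rails have a 60 mm finger gap at mid-length, down to floor level. Studs on rails up to 3 mm.
- paint_tube: Bystander: white paint tube with a blue band, 33 mm by 110 mm (along its y) by 25 mm high, lying loose; origin at the centre of its underside. The tube and the block may be on either side of the jig.
- ink_bottle: Bystander: small red ink bottle with red cap, 36 mm across, 63 mm high, standing loose beyond the jig; origin at the centre of its underside.
There are look-alikes about, which are no part of the job. What is meant by the part that bears pocket is not green, and is the larger of those in its own colour.

How it is judged (in metres and radians):
On the way:
1. The block is tipped by at least 6 degrees with one end down inside the pocket (low end within about 8 mm of the pocket floor) (horizontal distance between block_center and pocket below 0.025 m and ((angle between block_center's own z axis and vertical above 0.1 rad and z of block_center in the frame of pocket below 0.031 m) or (angle between block_center's own z axis and vertical above 0.2 rad and z of block_center in the frame of pocket below 0.036 m) or (angle between block_center's own z axis and vertical above 0.3 rad and z of block_center in the frame of pocket below 0.041 m) or (angle between block_center's own z axis and vertical above 0.4 rad and z of block_center in the frame of pocket below 0.046 m))).
At the end, for the whole second after the job is handed in: The block lies flat on the pocket floor, at rest and released: its centre within 10 mm of the pocket's centre seen from above and at most 21 mm above the pocket floor (17 mm when fully home), flat within about 3.5 degrees, its length along the pocket within 10 degrees (horizontal distance between block_center and pocket below 0.01 m and z of block_center in the frame of pocket below 0.021 m and angle between the z axis of block_center and the z axis of pocket, either way round below 0.06 rad and angle between the y axis of block_center and the y axis of pocket, either way round below 0.175 rad and linear speed of wood_block below 0.02 m/s); the robot touches nothing.
It fails at once if The paint tube is moved more than 30 mm (distance of paint_tube from where it was at the start of the episode above 0.03 m).
It fails at once if The red ink bottle is moved more than 30 mm or knocked over (distance of ink_bottle from where it was at the start of the episode above 0.03 m or angle between ink_bottle's own z axis and vertical above 0.5 rad).
It also fails if it takes over 35 s, if anything falls off the work surface, if the arm or the gripper's body presses on something with over 40 N, if the wrist force passes 120 N, or if a joint passes its speed limit or range.

## Working session

There is one attempt and no reset: what is moved stays moved. The work goes in short steps, Python scripts to look and compute and a shell command to move; the robot and the scene stay as the last step left them, time stands still between calls to the robot, and variables do not carry over. Pictures are saved under pics/ and viewed, about 8 in all and at most 12, crops included, and the job is handed in when it is done.

```bash
mkdir -p pics; python3 - <<'E'
from plant import *
import cv2,pickle
for n in("scene","top"):
    c=capture(n); cv2.imwrite(f"pics/{n}0.png",c["color"][:,:,::-1]); pickle.dump(c,open(n+"0.pkl","wb"))
    print(n,c["mtx"],c["dist"],c["rvec"],c["tvec"])
print(get_obs())
E
```

```text
scene [[471.49449677   0.         318.45589062]
 [  0.         471.49449677 206.81668544]
 [  0.           0.           1.        ]] [-0.06485246  0.          0.          0.          0.        ] [ 1.76852143  2.00996842 -0.6006802 ] [  69.66178487 -380.86206923 1316.69230116]
top [[426.78495194   0.         318.21282725]
 [  0.         426.78495194 199.43438292]
 [  0.           0.           1.        ]] [-0.05855743  0.          0.          0.          0.        ] [ 2.05685861 -2.16808706  0.21785375] [ 29.28961182 485.58649367 957.46363729]
{'time': 0.1, 'joint_positions': array([ 9.62020630e-01,  3.42620961e-01,  1.52492374e+00,  9.64777244e-06,
        1.27539630e+00, -1.46013700e-01]), 'dq': array([ 0.00208591, -0.00181293, -0.00184327, -0.00074519, -0.00185776,
       -0.00211111]), 'tau': array([ 1.04137584e-03, -4.32006133e+01, -2.44691652e+01,  7.18506798e-02,
        5.26732486e-02, -7.04263834e-05]), 'tool_pos': array([234.28381814, 469.68501858, 404.13016641]), 'tcp_rot': array([-3.14026000e+00, -2.05305813e-04,  2.67882771e+00]), 'contact_force': array([ 0.02458691, -0.06183617, -0.30811779]), 'moment': array([-0.00403289, -0.07683693, -0.04472952]), 'grip_width': 91.90198911339526}
```

View pics/top0.png

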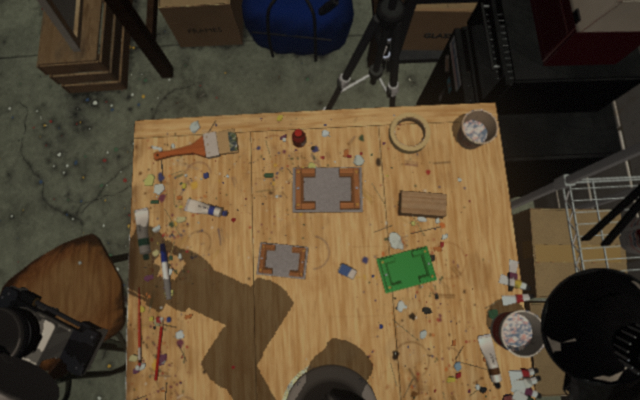

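View pics/scene0.png

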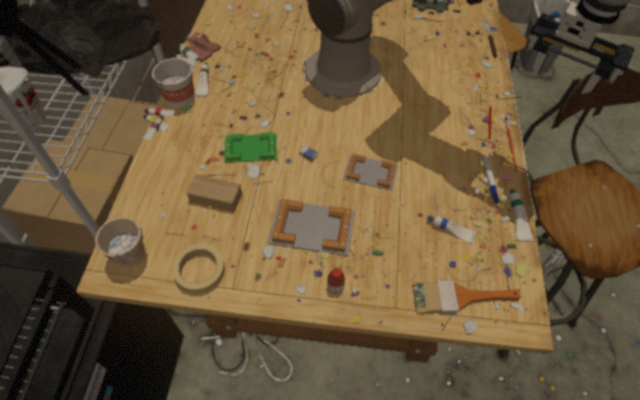

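Top view: large wooden jig at about (327,188), block at (423,203), bottle at (299,138), tube at (207,208). The small jig at (283,260) and the green one at (407,269) are look-alikes. I'll enlarge the work area.

```bash
cat > h.py <<'E'
import numpy as np,cv2
from scipy.spatial.transform import Rotation as Ro
def ray(c,uv,z):
    "world points on plane z (mm) for pixels uv"
    uv=np.array(uv,float).reshape(-1,1,2)
    p=cv2.undistortPoints(uv,c["mtx"],c["dist"]).reshape(-1,2)
    R=cv2.Rodrigues(np.array(c["rvec"],float))[0]; t=np.array(c["tvec"],float).ravel()
    o=-R.T@t; d=np.c_[p,np.ones(len(p))]@R
    return o+d*((z-o[2])/d[:,2])[:,None]
def proj(c,P):
    return cv2.projectPoints(np.array(P,float).reshape(-1,1,3),np.array(c["rvec"],float),np.array(c["tvec"],float),c["mtx"],c["dist"])[0].reshape(-1,2)
E
python3 - <<'E'
import pickle,cv2
from h import *
c=pickle.load(open("top0.pkl","rb"))
im=c["color"][120:240,275:465,::-1]
cv2.imwrite("pics/topc.png",cv2.resize(im,None,fx=4.2,fy=4.2,interpolation=cv2.INTER_CUBIC))
print(ray(c,[(327,188)],20),ray(c,[(423,203)],34),ray(c,[(299,138)],60),ray(c,[(207,208)],12))
E
```

```text
[[520.12216441 -19.42186643  20.        ]] [[ 467.70378466 -247.1331467    34.        ]] [[638.10652133  42.17162364  60.        ]] [[487.46424362 277.28052064  12.        ]]
```

View pics/topc.png

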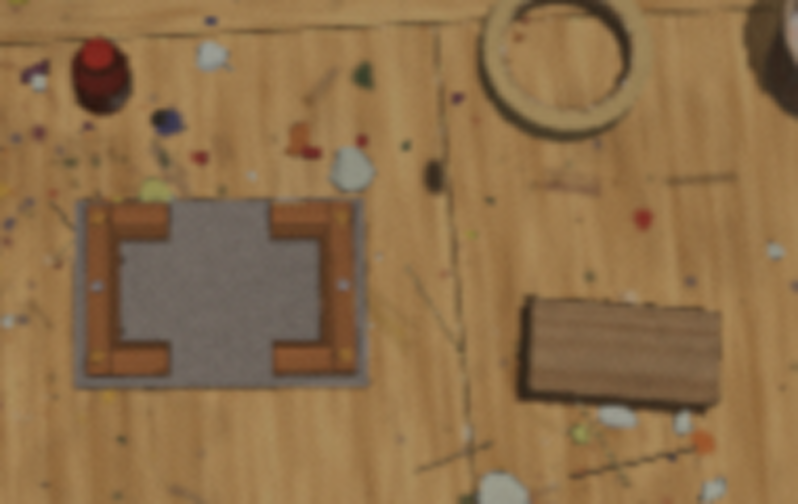

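```bash
python3 - <<'E'
import pickle
from h import *
c=pickle.load(open("top0.pkl","rb"))
f=lambda l:[(275+(u+.5)/4.2-.5,120+(v+.5)/4.2-.5) for u,v in l]
for n,l,z in(("jig in",[(118,239),(320,239),(320,342),(118,342)],20),("jig out",[(86,206),(356,206),(356,376),(86,376)],20),("blk",[(530,298),(721,312),(718,404),(529,392)],34)):
    P=ray(c,f(l),z)[:,:2]; print(n,P.round(1).tolist(),P.mean(0).round(1)); 
    print(" sides",np.linalg.norm(np.roll(P,-1,0)-P,axis=1).round(1)," yaw",np.degrees(np.arctan2(*(P[0]-P[1])[::-1])).round(1),np.degrees(np.arctan2(*(P[3]-P[2])[::-1])).round(1))
from plant import get_obs
o=get_obs();R=Ro.from_euler('xyz',o["tcp_rot"]).as_matrix();print(R.round(3))
E
```

```text
jig in [[552.3, 38.6], [546.0, -79.6], [484.5, -75.4], [490.7, 41.4]] [518.4 -18.7]
 sides [118.4  61.6 116.9  61.6]  yaw 86.9 87.0
jig out [[573.4, 56.6], [564.9, -102.1], [463.4, -94.8], [471.7, 60.7]] [518.3 -19.9]
 sides [158.9 101.7 155.7 101.7]  yaw 86.9 87.0
blk [[501.0, -196.5], [487.0, -305.9], [433.7, -298.2], [446.5, -191.0]] [ 467.  -247.9]
 sides [110.3  53.8 108.   54.9]  yaw 82.7 83.2
[[-0.895  0.446 -0.001]
 [ 0.446  0.895 -0.001]
 [ 0.    -0.001 -1.   ]]
```

```bash
cat >> h.py <<'E'
def go(x,y,z,yawy,tilt=0):
    "print shift/turn to put grasp point at x,y,z with tool y at yawy deg; tilt rad about tool y"
    from plant import get_obs
    o=get_obs();R=Ro.from_euler('xyz',o["tcp_rot"]); p=np.array(o["tool_pos"])
    a=np.radians(yawy);Y=np.array([np.cos(a),np.sin(a),0]);Z=np.array([0,0,-1.])
    T=Ro.from_matrix(np.c_[np.cross(Y,Z),Y,Z])*Ro.from_rotvec([0,tilt,0])
    d=R.inv().apply(np.array([x,y,z])-159*T.as_matrix()[:,2]-p)/1000
    w=(R.inv()*T).as_rotvec()
    print("shift",d.round(4),"turn",w.round(4),"rows>=",max(np.linalg.norm(d)/.0417,np.linalg.norm(w)/.125).round(1),"t",o["time"])
E
python3 -c "
from h import *
go(467,-248,171,-7)"
```

```text
shift [-0.5286 -0.5382  0.0747] turn [-1.3000e-03  6.0000e-04  1.2302e+00] rows>= 18.2 t 0.1
```

```bash
A='[[-0.2643,-0.2691,0.0],[0,0,0.615],0.0918]'; B='[[-0.5286,-0.5382,0.0747],[0,0,1.2302],0.0918]'
python3 -m pendant '[[[-0.5286,-0.5382,0.0],[-0.0013,0.0006,1.2302],0.0918],[[-0.5286,-0.5382,0.0],[-0.0013,0.0006,1.2302],0.0918],[[-0.5286,-0.5382,0.0],[-0.0013,0.0006,1.2302],0.0918],[[-0.5286,-0.5382,0.0],[-0.0013,0.0006,1.2302],0.0918],[[-0.5286,-0.5382,0.0],[-0.0013,0.0006,1.2302],0.0918],[[-0.5286,-0.5382,0.0],[-0.0013,0.0006,1.2302],0.0918],[[-0.5286,-0.5382,0.0],[-0.0013,0.0006,1.2302],0.0918],[[-0.5286,-0.5382,0.0],[-0.0013,0.0006,1.2302],0.0918],[[-0.5286,-0.5382,0.0],[-0.0013,0.0006,1.2302],0.0918],[[-0.5286,-0.5382,0.0],[-0.0013,0.0006,1.2302],0.0918]]'
python3 -c "
from h import *
go(467,-248,171,-7)"
```

```text
time: 0.93
tool_pos: [362.7, 71.5, 404.7]
tcp_rot: [3.141, -0.001, 1.443]
contact_force: [1.6, -0.3, -0.2]
grip_width: 91.6
shift [-0.3036  0.1442  0.0745] turn [ 0.0009 -0.0014 -0.0061] rows>= 8.3 t 0.9333
```

```bash
python3 -m pendant '[[[-0.3036,0.1442,0.0745],[0,0,-0.006],0.0918],[[-0.3036,0.1442,0.0745],[0,0,-0.006],0.0918],[[-0.3036,0.1442,0.0745],[0,0,-0.006],0.0918],[[-0.3036,0.1442,0.0745],[0,0,-0.006],0.0918],[[-0.3036,0.1442,0.0745],[0,0,-0.006],0.0918],[[-0.3036,0.1442,0.0745],[0,0,-0.006],0.0918],[[-0.3036,0.1442,0.0745],[0,0,-0.006],0.0918],[[-0.3036,0.1442,0.0745],[0,0,-0.006],0.0918],[[-0.3036,0.1442,0.0745],[0,0,-0.006],0.0918],[[-0.3036,0.1442,0.0745],[0,0,-0.006],0.0918]]'
python3 - <<'E'
from h import *
from plant import *
import pickle
c=capture("wrist");pickle.dump(c,open("w1.pkl","wb"));im=c["color"][:,:,::-1].copy()
B=np.array([467,-248]);a=np.radians(83);u=np.array([np.cos(a),np.sin(a)]);v=np.array([u[1],-u[0]])
P=[(*(B+s*56*u+t*28.5*v),34) for s,t in((1,1),(1,-1),(-1,-1),(-1,1))]
q=proj(c,P);print(q.round(0).tolist(),P)
cv2.polylines(im,[q.astype(int)],True,(0,255,0),1)
cv2.imwrite("pics/w1.png",im)
go(467,-248,171,-7)
E
```

```text
time: 1.77
tool_pos: [469.2, -248.0, 328.3]
tcp_rot: [-3.141, -0.002, 1.451]
contact_force: [-0.3, 0.2, 0.3]
grip_width: 92.1
[[353.0, 133.0], [285.0, 133.0], [289.0, 255.0], [350.0, 255.0]] [(np.float64(502.1122485524659), np.float64(-195.89069179513268), 34), (np.float64(445.5371179089106), np.float64(-188.94413922103928), 34), (np.float64(431.8877514475341), np.float64(-300.1093082048673), 34), (np.float64(488.4628820910894), np.float64(-307.0558607789607), 34)]
shift [-0.0021 -0.0016 -0.0011] turn [-0.0014 -0.0027  0.0038] rows>= 0.1 t 1.8167
```

View pics/w1.png

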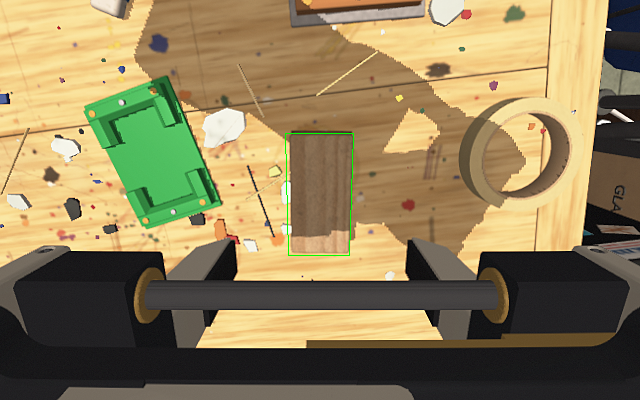

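The wrist view has the block at (290..352, 133..255). This agrees with the predicted outline to about 1–2 mm, so I'll go down to the grasp (grasp point at z ≈ 26 mm), close and lift.

```bash
python3 -m pendant '[[[-0.002,0,0.04],[0,0,0.004],0.0918],[[-0.002,0,0.08],[0,0,0.004],0.0918],[[-0.002,0,0.115],[0,0,0.004],0.0918],[[-0.002,0,0.135],[0,0,0.004],0.0918],[[-0.002,0,0.1435],[0,0,0.004],0.0918],[[-0.002,0,0.1435],[0,0,0.004],0.0918],[[-0.002,0,0.1435],[0,0,0.004],0.05],[[-0.002,0,0.1435],[0,0,0.004],0.05],[[-0.002,0,0.1435],[0,0,0.004],0.05],[[-0.002,0,0.1435],[0,0,0.004],0.05]]'
python3 -m pendant '[[[0,0,0],[0,0,0],0.05],[[0,0,0],[0,0,0],0.05],[[0,0,0],[0,0,0],0.05],[[0,0,0],[0,0,0],0.05]]'
```

```text
time: 2.65
tool_pos: [469.3, -247.3, 187.9]
tcp_rot: [3.139, 0.0, 1.451]
contact_force: [0.0, -0.1, 0.3]
grip_width: 69.7
time: 2.98
tool_pos: [469.1, -247.3, 186.9]
tcp_rot: [3.14, -0.001, 1.45]
contact_force: [-1.5, 0.6, 6.4]
grip_width: 54.8
```

```bash
python3 -m pendant '[[[0,0,0],[0,0,0],0.04],[[0,0,0],[0,0,0],0.04],[[0,0,-0.02],[0,0,0],0.04],[[0,0,-0.05],[0,0,0],0.04],[[0,0,-0.08],[0,0,0],0.04],[[0,0,-0.1],[0,0,0],0.04],[[0,0,-0.1],[0,0,0],0.04],[[0,0,-0.1],[0,0,0],0.04]]'
python3 -c "
from h import *
go(518,-19,120,-3,-.25)
go(518,-19,120,-3,.25)"
```

```text
time: 3.65
tool_pos: [468.9, -247.4, 287.0]
tcp_rot: [3.139, -0.0, 1.451]
contact_force: [-0.3, -0.7, -0.7]
grip_width: 54.8
shift [0.2719 0.0187 0.0131] turn [-0.0061 -0.2501 -0.0678] rows>= 6.5 t 3.65
shift [0.1934 0.024  0.0131] turn [ 0.0109  0.2497 -0.0672] rows>= 4.7 t 3.65
```

```bash
python3 -m pendant '[[[0.04,0.005,0.0],[0,0,0],0.04],[[0.193,0.024,0.013],[0.0109,0.25,-0.067],0.04],[[0.193,0.024,0.013],[0.0109,0.25,-0.067],0.04],[[0.193,0.024,0.013],[0.0109,0.25,-0.067],0.04],[[0.193,0.024,0.013],[0.0109,0.25,-0.067],0.04],[[0.193,0.024,0.013],[0.0109,0.25,-0.067],0.04],[[0.193,0.024,0.013],[0.0109,0.25,-0.067],0.04],[[0.193,0.024,0.013],[0.0109,0.25,-0.067],0.04]]'
python3 - <<'E'
from h import *
from plant import *
import pickle
go(518,-19,120,-3,.25)
a=np.radians(87);u=np.array([np.cos(a),np.sin(a)]);v=np.array([u[1],-u[0]])
J=[(*(np.array([518.4,-19])+s*58.5*u+t*31*v),20) for s,t in((1,1),(1,-1),(-1,-1),(-1,1))]
ims=[]
for n in("wrist","top"):
    c=capture(n);pickle.dump(c,open(n+"2.pkl","wb"));im=c["color"][:,:,::-1].copy()
    cv2.polylines(im,[proj(c,J).astype(int)],True,(0,255,0),1)
    ims.append(im if n=="wrist" else cv2.resize(im[130:230,270:430],(640,400),interpolation=cv2.INTER_CUBIC))
im=cv2.resize(np.vstack(ims),(480,600),interpolation=cv2.INTER_AREA)
cv2.imwrite("pics/m2.png",im)
E
```

```text
time: 4.32
tool_pos: [515.6, -58.7, 272.4]
tcp_rot: [-3.137, -0.251, 1.518]
contact_force: [-0.1, 0.3, -0.2]
grip_width: 54.7
shift [ 0.0009  0.0003 -0.0015] turn [-0.0039 -0.0014 -0.0007] rows>= 0.0 t 4.3167
```

View pics/m2.png

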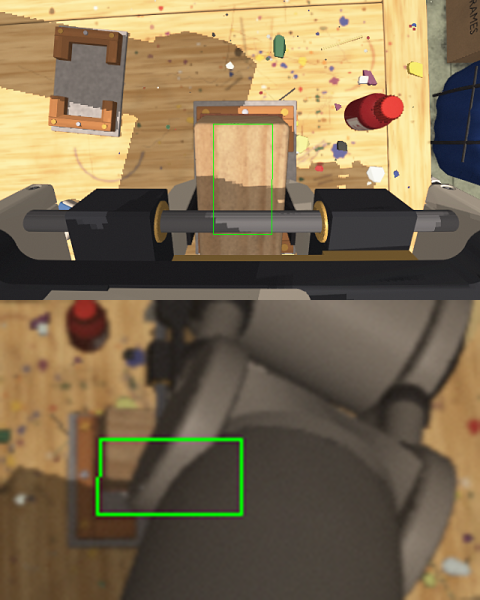

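```bash
python3 - <<'E'
from h import *
import pickle
c=pickle.load(open("wrist2.pkl","rb"));a=np.radians(87);u=np.array([np.cos(a),np.sin(a)]);v=np.array([u[1],-u[0]])
im=cv2.resize(c["color"][120:220,230:430,::-1],(800,400),interpolation=cv2.INTER_CUBIC)
J=[(*(np.array([518.4,-19])+s*78.8*u+t*51*v),20) for s,t in((1,1),(1,-1),(-1,-1),(-1,1))]
q=proj(c,J);print(q.round(1).tolist())
cv2.polylines(im,[((q-[230,120])*4+2).astype(int)],True,(0,255,0),1)
cv2.imwrite("pics/c2.png",im)
for z in(26,30,34,40): print(z,(proj(c,[(518,-19,z),(518,-18,z)])).round(1).tolist())
E
```

```text
[[389.4, 139.2], [258.5, 139.3], [260.2, 337.5], [387.6, 337.7]]
26 [[323.4, 241.1], [323.3, 239.8]]
30 [[323.4, 242.0], [323.3, 240.7]]
34 [[323.4, 242.8], [323.4, 241.5]]
40 [[323.5, 244.2], [323.4, 242.8]]
```

View pics/c2.png

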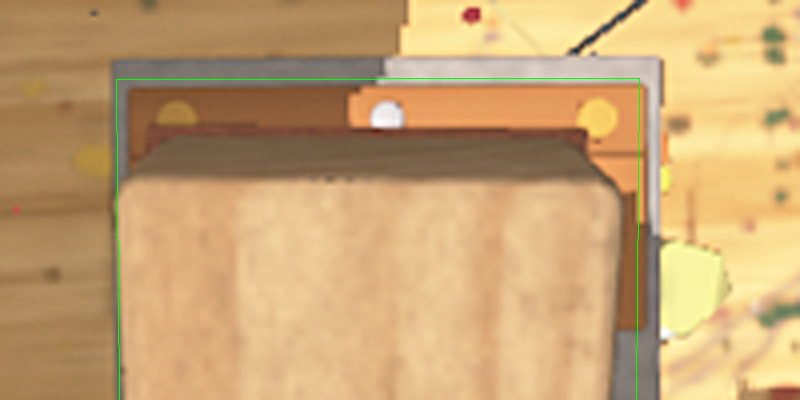

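Jig rails appear about 1.5 mm towards +x and −y of my estimate (rail edge at row 86 against 79 predicted, sides at 128 and 644). I'll use pocket ≈ (519.3, −20) and lower with the tilt kept.

```bash
python3 -c "
from h import *
go(519.3,-22.7,70,-3,.25)
go(519.3,-22.7,49.7,-3,.25)"
```

```text
shift [-0.0144  0.0018  0.0469] turn [-0.0023 -0.0013 -0.0021] rows>= 1.2 t 4.4167
shift [-0.0195  0.0019  0.0665] turn [-0.0023 -0.0013 -0.0021] rows>= 1.7 t 4.4167
```

```bash
python3 -m pendant '[[[-0.007,0.0018,0.023],[0,0,-0.002],0.04],[[-0.0144,0.0018,0.0469],[-0.002,0,-0.002],0.04],[[-0.017,0.0018,0.056],[-0.002,0,-0.002],0.04],[[-0.0185,0.0018,0.0625],[-0.002,0,-0.002],0.04],[[-0.0195,0.0019,0.0665],[-0.002,0,-0.002],0.04],[[-0.0195,0.0019,0.0665],[-0.002,0,-0.002],0.04],[[-0.0195,0.0019,0.0665],[-0.002,0,-0.002],0.04],[[-0.0195,0.0019,0.0665],[-0.002,0,-0.002],0.04]]'
python3 - <<'E'
from h import *
from plant import *
go(519.3,-22.7,47.2,-3,.25)
go(519.3,-21.5,42,-3,.12)
go(519.3,-20,36,-3,0)
c=capture("scene");im=cv2.resize(c["color"][170:270,230:390,::-1],(480,300),interpolation=cv2.INTER_CUBIC)
w=capture("wrist")["color"][:,:,::-1][:300]
cv2.imwrite("pics/m3.png",np.vstack([im,cv2.resize(w,(480,225))]))
E
```

```text
time: 5.08
tool_pos: [517.9, -61.2, 205.3]
tcp_rot: [3.139, -0.251, 1.52]
contact_force: [-0.2, -0.2, -1.4]
grip_width: 55.1
shift [-0.0018 -0.0006  0.0037] turn [ 0.0021 -0.001   0.0018] rows>= 0.1 t 5.0833
shift [ 0.0186 -0.0006  0.0104] turn [ 0.0022 -0.131   0.0016] rows>= 1.0 t 5.0833
shift [ 0.0373 -0.0007  0.0202] turn [ 0.0023 -0.251   0.0015] rows>= 2.0 t 5.0833
```

View pics/m3.png

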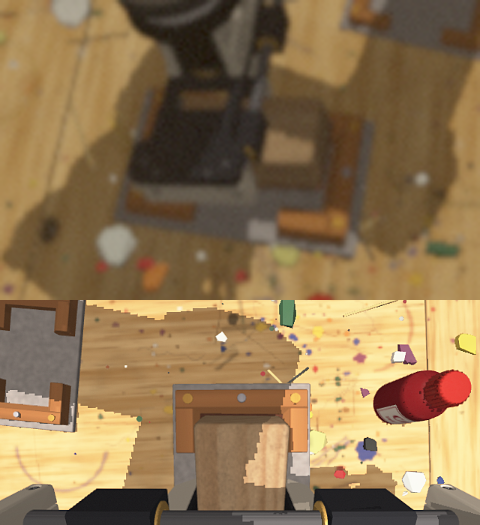

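Scene and wrist views show the tilted block centred between the rails (block columns 195–288, jig 175–310) with its near end in the pocket. Next I'll touch down, then let the other end down.

```bash
python3 -m pendant '[[[-0.001,-0.0006,0.002],[0.002,0,0.002],0.04],[[-0.0018,-0.0006,0.0037],[0.002,0,0.002],0.04],[[-0.0018,-0.0006,0.0037],[0.002,0,0.002],0.04],[[-0.0018,-0.0006,0.0037],[0.002,0,0.002],0.04],[[0.0085,-0.0006,0.007],[0.002,-0.065,0.002],0.04],[[0.0186,-0.0006,0.0108],[0.002,-0.131,0.002],0.04],[[0.0278,-0.0007,0.0156],[0.002,-0.19,0.002],0.04],[[0.0373,-0.0007,0.0205],[0.002,-0.251,0.002],0.04],[[0.0373,-0.0007,0.0212],[0.002,-0.251,0.002],0.04],[[0.0373,-0.0007,0.0212],[0.002,-0.251,0.002],0.04]]'
python3 -c "
from h import *
go(519.3,-20,34,-3,0)"
```

```text
time: 6.02
tool_pos: [518.9, -19.1, 193.1]
tcp_rot: [-3.14, -0.002, 1.52]
contact_force: [-0.7, 0.0, -0.9]
grip_width: 54.9
shift [-0.0009  0.0004  0.0001] turn [-0.0018 -0.0019  0.0015] rows>= 0.0 t 6.0167
```

```bash
python3 -m pendant '[[[-0.0005,0.0003,0.001],[0,0,0],0.04],[[-0.0005,0.0003,0.002],[0,0,0],0.04],[[-0.0005,0.0003,0.002],[0,0,0],0.04],[[-0.0005,0.0003,0.002],[0,0,0],0.04]]'
```

```text
time: 6.35
tool_pos: [519.0, -19.9, 192.9]
tcp_rot: [-3.14, -0.004, 1.517]
contact_force: [-5.7, 8.5, 18.7]
grip_width: 54.6
```

```bash
python3 -m pendant '[[[0,0,-0.0015],[0,0,0],0.04],[[0,0,-0.0015],[0,0,0],0.04],[[0,0,-0.0015],[0,0,0],0.0918],[[0,0,-0.0015],[0,0,0],0.0918],[[0,0,-0.0015],[0,0,0],0.0918],[[0,0,-0.0015],[0,0,0],0.0918],[[0,0,-0.0015],[0,0,0],0.0918],[[0,0,-0.0015],[0,0,0],0.0918],[[0,0,-0.0015],[0,0,0],0.0918]]'
python3 -m pendant '[[[0,0,0],[0,0,0],0.0918],[[0,0,-0.03],[0,0,0],0.0918],[[0,0,-0.06],[0,0,0],0.0918],[[0,0,-0.1],[0,0,0],0.0918],[[-0.04,0,-0.14],[0,0,0],0.0918],[[-0.06,0,-0.15],[0,0,0],0.0918],[[-0.06,0,-0.15],[0,0,0],0.0918],[[-0.06,0,-0.15],[0,0,0],0.0918]]'
python3 - <<'E'
from h import *
from plant import *
import pickle
c=capture("wrist");pickle.dump(c,open("w4.pkl","wb"));im=c["color"][:,:,::-1].copy()
a=np.radians(87);u=np.array([np.cos(a),np.sin(a)]);v=np.array([u[1],-u[0]])
for z,g in((40,(0,255,0)),(50,(0,0,255))):
    q=proj(c,[(*(np.array([519.3,-20])+s*56*u+t*28.5*v),z) for s,t in((1,1),(1,-1),(-1,-1),(-1,1))])
    print(z,q.round(1).tolist())
cv2.imwrite("pics/w4.png",cv2.resize(im[60:310,150:490],(800,588),interpolation=cv2.INTER_CUBIC))
E
```

```text
time: 7.1
tool_pos: [519.2, -20.2, 192.6]
tcp_rot: [-3.14, -0.0, 1.518]
contact_force: [-0.5, 0.9, 0.4]
grip_width: 91.0
time: 7.77
tool_pos: [516.3, -81.2, 343.8]
tcp_rot: [3.14, 0.0, 1.515]
contact_force: [-0.2, -0.0, -0.8]
grip_width: 91.8
40 [[355.6, 54.3], [285.4, 54.6], [289.5, 188.4], [352.3, 188.2]]
50 [[356.9, 52.4], [284.0, 52.6], [288.5, 191.2], [353.3, 191.0]]
```

View pics/w4.png

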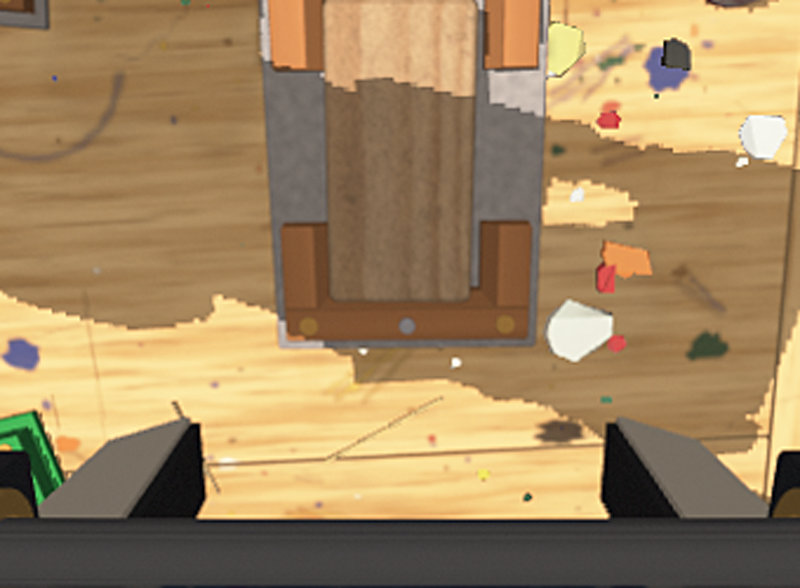

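The block lies between the rails with its near end close to the near rail (row 300). I'll back off to see both ends.

```bash
python3 -m pendant '[[[-0.04,0,-0.0],[0,0,0],0.0918],[[-0.08,0,-0.0],[0,0,0],0.0918],[[-0.12,0,0],[0,0,0],0.0918],[[-0.16,0,0],[0,0,0],0.0918],[[-0.2,0,0],[0,0,0],0.0918],[[-0.22,0,0],[0,0,0],0.0918],[[-0.22,0,0],[0,0,0],0.0918],[[-0.22,0,0],[0,0,0],0.0918]]'
python3 - <<'E'
from h import *
from plant import *
a=np.radians(87);u=np.array([np.cos(a),np.sin(a)]);v=np.array([u[1],-u[0]])
c=capture("top");o=np.array([285,140])
im=c["color"][140:240,285:385,::-1];im=cv2.resize(im,(590,590),interpolation=cv2.INTER_CUBIC)
s=capture("scene");im2=cv2.resize(s["color"][190:262,262:362,::-1],(800,576),interpolation=cv2.INTER_CUBIC)
import pickle;pickle.dump((c,s),open("f.pkl","wb"))
cv2.imwrite("pics/f1.png",im);cv2.imwrite("pics/f2.png",im2)
for z in (40,):
    P=[(*(np.array([519.3,-20])+k*56*u+t*28.5*v),z) for k,t in((1,1),(1,-1),(-1,-1),(-1,1))]
    print("top",((proj(c,P)-o)*5.9+2.5).round(0).tolist(),"scene",((proj(s,P)-[262,190])*8+3.5).round(0).tolist())
E
```

```text
time: 8.48
tool_pos: [504.6, -299.6, 340.5]
tcp_rot: [-3.137, -0.003, 1.517]
contact_force: [0.4, 0.4, -0.9]
grip_width: 91.5
top [[115.0, 209.0], [114.0, 345.0], [391.0, 345.0], [389.0, 208.0]] scene [[596.0, 345.0], [629.0, 165.0], [218.0, 101.0], [172.0, 278.0]]
```

View pics/f1.png

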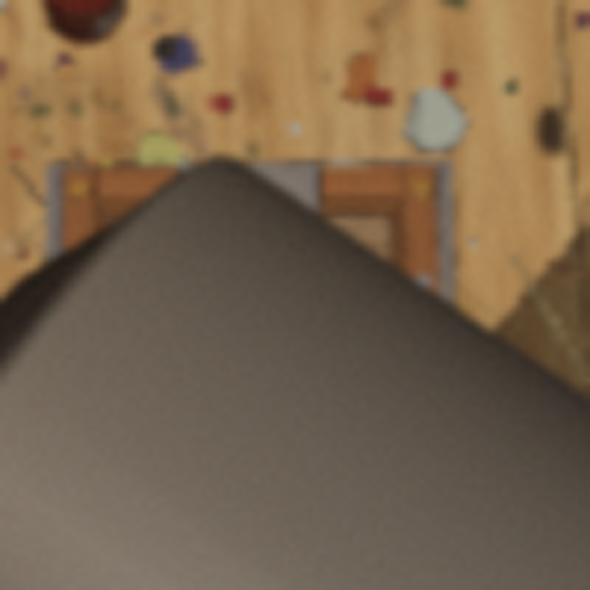

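View pics/f2.png

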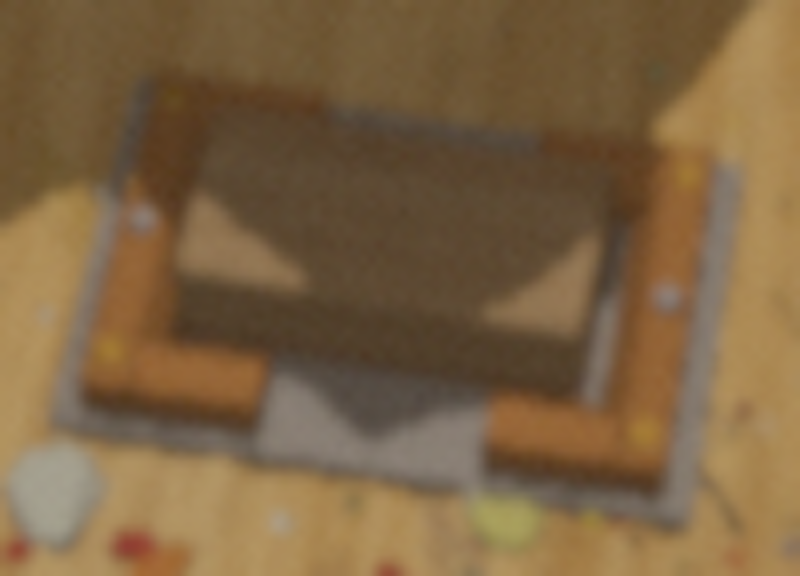

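Scene view: the block is in the pocket, with most of the end play at the +y end (gap at columns 585–620). The uncropped wrist picture I already took shows both ends, so I'll check seating there.

```bash
python3 - <<'E'
from h import *
import pickle
c=pickle.load(open("w4.pkl","rb"));im=c["color"][:,:,::-1]
a=cv2.resize(im[30:80,255:385],(780,300),interpolation=cv2.INTER_CUBIC)
b=cv2.resize(im[163:213,255:385],(780,300),interpolation=cv2.INTER_CUBIC)
cv2.imwrite("pics/e.png",np.vstack([a,b]))
a=np.radians(87);u=np.array([np.cos(a),np.sin(a)])
for n,s,z in(("far out",78.5,20),("far in bevel",64.5,20),("far blk",56,40),("near blk",-56,40),("near in bevel",-64.5,20),("near out",-78.5,20)):
    r=proj(c,(*(np.array([519.3,-20])+s*u),z))[0];print(n,r.round(1),"crop row",((r[1]-(30 if s>0 else 163)+.5)*6+(0 if s>0 else 300)).round(0))
print(proj(c,[(519,36,40),(519,35,40),(519,-76,40),(519,-77,40),(519,36,42),(519,-76,42)]).round(2)[:,1])
E
```

```text
far out [320.4  29.5] crop row -0.0
far in bevel [320.5  47.3] crop row 107.0
far blk [320.5  54.4] crop row 149.0
near blk [320.9 188.3] crop row 455.0
near in bevel [320.9 191.7] crop row 475.0
near out [321.  205.4] crop row 557.0
[ 54.55  55.88 188.19 189.26  54.17 188.74]
```

View pics/e.png

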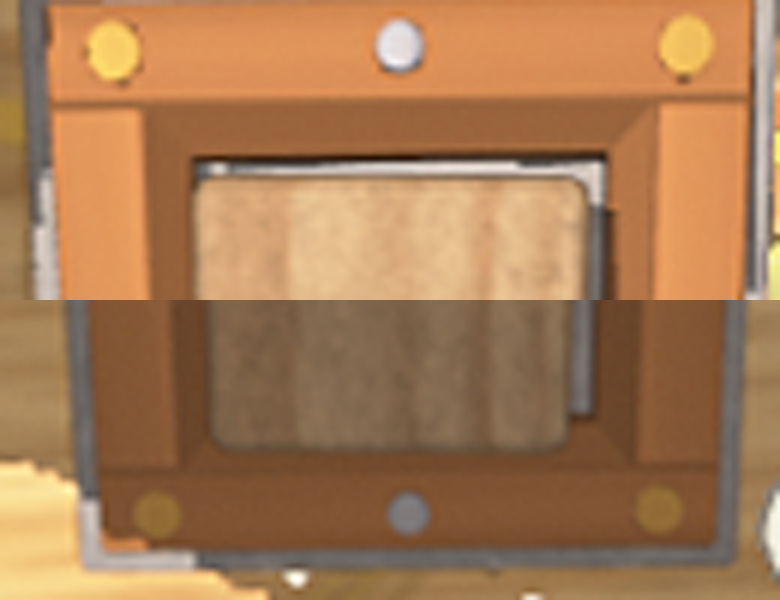

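```bash
python3 -c "
from plant import *
print(get_obs()['contact_force'],get_obs()['time'],close_job())"
```

```text
the job is handed in; nothing more can be done
[-1.3456088  -0.33937825 -0.1282084 ] 8.5833 None
```

I picked up the block across its 57 mm width, tipped it about 0.25 rad and lowered its −y end into the pocket of the large wooden jig. I then let the other end down, released it and backed off. The job was handed in at 8.6 s.

**Seating:** at floor contact the tool stood at 192.9 mm. The grasp on the table had been at 186.9 mm, so it rose by the 6 mm floor thickness, which means the block was fully home. The tool tilt was about 0.004 rad, and the contact force was about 19 N up. The final pictures show the block lying flat between the rails.

**Position:** the block sits towards the −y end of the pocket, about 2.3 mm off centre against the 10 mm allowed. The spare length is therefore nearly all at the +y end. About 8.5 N of sideways force at contact fits with it touching that −y end wall.

**Checks that disagreed or were incomplete:**
- The top and wrist cameras differed by about 1–2 mm on the pocket position; I used a value between them.
- The block's outline measured about 4 mm short, probably because of its rounded edges.
- The last top picture was mostly hidden by the arm. The 2.3 mm rests on a wrist picture taken just after release, and the later scene picture shows the same offset.
- I did not press the block down to test the seating.
- I kept the arm clear of the paint tube and the ink bottle, and the bottle looked upright in the wrist pictures before release. I did not re-measure either one at the end.

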